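# Mount the spring-loaded spool spindle in its stand

### The arm

A 6-joint arm with a two-finger parallel gripper is mounted at the origin on the work surface; the furniture and walls round the work are solid. World frame = base frame: x ahead of the robot, y to its left, z up, the work surface at z = 0. Lengths are in m, angles in degrees, forces in N, time in s.
With the tool pointing down it reaches from about 0.325 to 0.875 m from the base axis. Payload 4.4 kg.
Tool frame: the origin (TCP) lies midway between the tips of the shut fingers; the grasp point (between the pads) lies 19 mm behind it; z points along the fingers, x is the direction in which the jaws open and shut, and the axes are right-handed (so a half turn about z gives the same grasp; the last joint's range is limited). The gripper opens to 85 mm and grips with 20 to 120 N. Pads are 22 mm wide; open, the fingers measure 114 mm over their backs; the gripper's body (76 mm by 85 mm) begins 54 mm behind the grasp point. The pads swing forward as they close: fully open they stand 13 mm farther back than shut.
Start: joints at [-8.623, 11.837, 88.321, -0, 79.842, -8.623], TCP at [0.575, -0, 0.231] pointing down, gripper open.
Joint ranges: [-156.59, 156.59], [-49.26, 127.26], [12.9, 141.05], [-63.56, 243.56], [4.71, 150.69], [-161.64, 161.64]. Speed limits (degrees/s): [159.86, 159.86, 180, 180, 180, 180].

### API

Orientations are given as [roll, pitch, yaw] about the fixed x, y, z axes, in that order (R = Rz(yaw) Ry(pitch) Rx(roll)).
In Python, from plant import robot gives the robot as it stands.
- The arm moves only by the tool apply_moves, never from a script. Its argument "increments" is a list that holds one entry, the list of rows, each a list of 7 numbers: the shift along the tool's x, y, z in cm, then the turn, a rotation vector about the tool's x, y, z in degrees, then the opening, from 0 (shut) to 1 (fully open). A call has 1 to 12 rows; each row is the pose to reach, as a shift and turn from the pose commanded when the call began, along the tool's axes at that moment; what a row does not reach only later rows make up. A row lasts 1/10 s, in which the tool goes at most 50 mm and 8.59 degrees, less where a joint would pass 70% of its speed; a pose out of reach is approached as far as the arm can. A call with a gripper value outside its range is refused whole. The fingers move at their own pace and stop on an object; "grip_force" is the grip in N (left out, the last holds). Time passes only in rows, so rows that repeat a pose let the fingers close. It gives the time, the measured TCP pose, the force and the opening at its end, in the units of the state.
- robot.read_state(): the state, without advancing time (a new reading comes with each control period).
- robot.camera(name): name is "scene" or "side" or "wrist"; returns a dict with "img" (400x640x3 uint8, red, green, blue), "z_map" (400x640 float32, m along the optical axis (not along the pixel's ray), 0 where there is no reading), "fx", "fy", "cx", "cy" (pixels), "eye" and "rotation" of the camera in the world. Camera axes: x right, y down, z forward; pixel columns grow to the right and rows downward; lengths in m; the calibration is good to about 2 mm. A picture is of the moment at which its call begins.
- robot.sign_off(): hands the job in, once; it reports no verdict.
Trained networks look in the newest picture that a camera, given by its name, has taken for a name from the list of things; names that differ only in an ending like _2 or _b are one class to them, and where a whole thing is asked for, a point or a joint stands for the part that bears it (a point fixed in the world has none). Each returns a list of dicts, best first, with "confidence" (0 to 1); they miss things now and then, are a little off and sometimes report something else, mostly with a low value. They report only what shows in the picture. A call takes as long as a camera call.
- robot.find_in(camera, label): "extent" ([left, top, width, height] in pixels, round what is visible of it).
The state is a dict: "clock": time; "qpos": joint angles; "qvel": joint speeds; "joint_efforts": joint torques, N m; "tool_pos": TCP position; "ee_rot": TCP orientation; "contact_force": force on the tool from outside, world axes, zero at the start; "wrist_torque": the same for the moment, N m; "opening": finger opening in m.
Only numpy, scipy, OpenCV 4.12 (cv2) and the standard library are available. Lean on these libraries where they do the work, as an engineer would, in place of code of your own. Each camera call takes 0.05 s, during which the arm holds its last target.

### The job

Take the empty spool on its spring-loaded spindle out of the grey rest and mount it in the spool stand: set the sprung brass end against the stand's tall cheek, push the spring in far enough for the fixed pin to pass the low cheek, bring it down, and let the spring hold the spindle level and fully home in both cups, brass end in the tall cheek. Press gently, never with more than about 25 N on the stand, do not drop the spool, leave the other things on the table alone and let go at the end.

Things in the scene. Friction and masses are not known exactly. Their poses are not given: they have to be found in the camera images.
- spool_center (a point): Centre of the spindle with its empty aluminium spool, on its axis midway between the flanges; 60 mm above the table at the start. x runs along the spindle to its sprung brass end. Barrel 30 mm diameter, 48 mm free width between two flanges 48 mm in diameter, 2.5 mm thick. Dark sleeves, 14 mm diameter, follow on each side, to x = +44 and -50 mm. Mass 0.15 to 0.25 kg
- pin_tip (a point): tip of the spindle's fixed steel pin, 10 mm in diameter with a round nose, 68 mm from the spool's centre at the end away from the brass plunger
- plunger_tip (a point): tip of the spindle's brass plunger, 10 mm in diameter with a round nose; 72 mm from the spool's centre when free, moves with the plunger
- plunger (a joint): how far the brass plunger is pushed into the spindle, in m: 0 free, 0.020 its hard stop. The spring takes 2 N to start and 0.5 N more for each mm (10 N at 16 mm, 12 N at 20 mm); damped, 0.8 N for each 10 mm/s. Its nose and the pin are polished and slide easily
- rest: grey plastic rest holding the spindle: foot 96x64x8 mm; origin at the centre of its underside, x along the spindle. Two uprights, 6 mm thick, middles at x = +36 and -36 mm, carry the dark sleeves in slots open upward, 16 mm wide, floor 53 mm and horns 68 mm above the table. The spool hangs free between them
- stand: spool stand, fixed to the table: dark base plate 180x84x10 mm; origin at the centre of its underside, x along the spindle's place, towards the tall cheek. An aluminium yoke above it carries two cheeks, 44 mm wide, 14 mm thick, inner faces 124 mm apart, each with a blind round cup of 14 mm diameter with a mouth bevelled by 2 mm, both at y = 0 and at equal height; the yoke's bar is 40 mm below the cups
- tall_face (a point): point at table height below the middle of the tall cheek's inner face (stand x = +62 mm). Its cup, for the brass plunger, is 8 mm deep. The yoke is clamped at some height, not measured: the cups' axis is 78 to 90 mm above the table and must be found by feel or seen. The tall cheek ends 38 mm above the cups' axis
- channel (a point): same point as tall_face. On that cheek's face two black ribs, 5 mm proud, leave a vertical channel 13 mm wide about the middle, from below the cup to 18 mm above its axis, flaring to about 30 mm wide at 36 mm above it; the face between is plain, so the plunger's nose can slide down on it under spring load until it springs into the cup
- low_face (a point): point at table height below the middle of the low cheek's inner face (stand x = -62 mm). Its cup, for the fixed pin, is 6 mm deep. The low cheek ends 12 mm above the cups' axis
- tape_roll: bystander: flat roll of orange-brown film tape, 73 mm across, 12 mm high; origin at the centre of its underside
- flux_jar: bystander: small round jar with blue lid, 42 mm across, 34 mm high; origin at the centre of its underside
- carrier: bystander: flat metal strip carrier with black tab, 38x90x9 mm; origin at the centre of its underside
- bottle: bystander: white square bottle, 60x62x118 mm, standing upright; origin at the centre of its underside

How it is judged (in metres and radians):
On the way, in this order (a step that is already met when the one before it is completed fails the run):
1. the spindle is lifted clear of its rest (height (world z) of spool_center above 0.095 m), for 0.1 s.
2. the plunger is pushed in by at least 6 mm with the spindle at the stand (value of joint plunger above 0.006 m and horizontal distance between spool_center and stand below 0.03 m), for 0.1 s.
At the end, for the whole second after the job is handed in: spindle at rest in the stand, brass end in the tall cheek: centre -3 to +1.5 mm along and within 4 mm across of the stand's middle, 73 to 94 mm above the table, axis within 0.05 rad of the stand's x, plunger tip beyond x = 66 mm and plunger pushed in by 0.5 to 5 mm (x of spool_center in the frame of stand between -0.003 and 0.0015 m and y of spool_center in the frame of stand between -0.004 and 0.004 m and height (world z) of spool_center between 0.073 and 0.094 m and angle between the x axis of spool_center and the x axis of stand, either way round below 0.05 rad and x of plunger_tip in the frame of stand above 0.066 m and value of joint plunger between 0.0005 and 0.005 m and linear speed of spindle below 0.02 m/s); the robot touches nothing.
It fails at once if more than 28 N between spindle and stand (contact force between spindle and stand above 28 N).
It fails at once if the spool is dropped (height (world z) of spool_center below 0.045 m).
It fails at once if a bystander is moved by more than 15 mm (distance of any of tape_roll, flux_jar, carrier, bottle from where it was at the start of the episode above 0.015 m).
It also fails if it takes over 72 s, if anything falls off the work surface, if the arm or the gripper's body presses on something with over 40 N, if the wrist force passes 120 N, or if a joint passes its speed limit or range.

## Working session

There is one attempt and no reset: what is moved stays moved. The work goes in short steps, Python scripts to look and compute and a tool call to move; the robot and the scene stay as the last step left them, time stands still between calls to the robot, and variables do not carry over. Pictures are saved under pics/ and viewed, and the job is handed in when it is done.

Besides the shell and the picture viewer there is one more tool, called after "Call:" as name(argument=value, ...) on one line, values as JSON. apply_moves: Moves the arm, as the interface text tells. Its arguments: {"type":"object","properties":{"increments":{"type":"array"},"grip_force":{"type":"number"}},"required":["increments"]}

```bash
ls; mkdir -p pics
cat > h.py <<'E'
import numpy as np, cv2
from plant import robot
def snap(name,fn=None):
    c=robot.camera(name)
    if fn: cv2.imwrite('pics/'+fn,c['img'][:,:,::-1])
    np.savez('last_'+name+'.npz',**{k:np.array(v) for k,v in c.items()})
    return c
def cloud(c):
    z=c['z_map']; v,u=np.mgrid[0:z.shape[0],0:z.shape[1]]
    P=np.stack([(u-c['cx'])/c['fx']*z,(v-c['cy'])/c['fy']*z,z],-1)
    W=P@np.array(c['rotation']).T+np.array(c['eye']); W[z<=0]=np.nan
    return W
E
python3 - <<'E'
from h import *
for n in ['scene','side','wrist']:
    c=snap(n,n+'0.png'); print(n,c['fx'],c['eye'],np.round(c['rotation'],3).tolist())
    for l in ['spool_center','rest','stand','tape_roll','flux_jar','carrier','bottle','plunger_tip','pin_tip']:
        print(l,[(np.round(d['extent']).tolist(),round(d['confidence'],2)) for d in robot.find_in(n,l)][:3])
print(robot.read_state())
E
```

```text
pics
scene 500.8746826911902 [ 1.51018773 -0.20699793  0.6450763 ] [-117.5, -0.986, 80.789]
spool_center [([364.0, 206.0, 45.0, 23.0], 0.6), ([199.0, 192.0, 82.0, 69.0], 0.43)]
rest [([364.0, 217.0, 44.0, 34.0], 0.94)]
stand [([198.0, 190.0, 78.0, 78.0], 0.74)]
tape_roll [([410.0, 197.0, 30.0, 14.0], 0.69), ([328.0, 247.0, 16.0, 22.0], 0.41), ([196.0, 194.0, 81.0, 70.0], 0.36)]
flux_jar [([329.0, 247.0, 14.0, 21.0], 0.8), ([315.0, 211.0, 18.0, 20.0], 0.44)]
carrier []
bottle [([139.0, 220.0, 34.0, 57.0], 0.94), ([410.0, 199.0, 26.0, 10.0], 0.42)]
plunger_tip []
pin_tip [([365.0, 207.0, 49.0, 23.0], 0.56)]
side 457.45532376980935 [1.11408671 0.77490437 0.71928092] [-121.804, -0.807, 142.472]
spool_center [([343.0, 237.0, 44.0, 24.0], 0.74), ([335.0, 240.0, 46.0, 42.0], 0.47), ([250.0, 169.0, 65.0, 47.0], 0.43)]
rest [([339.0, 240.0, 43.0, 39.0], 0.63), ([251.0, 166.0, 62.0, 50.0], 0.41)]
stand [([380.0, 256.0, 8.0, 6.0], 0.69), ([251.0, 163.0, 61.0, 54.0], 0.64)]
tape_roll [([442.0, 263.0, 34.0, 22.0], 0.71)]
flux_jar [([290.0, 234.0, 21.0, 20.0], 0.61)]
carrier [([337.0, 213.0, 32.0,
[... 589 characters left out ...]
0, 58.0, 77.0], 0.89)]
{'clock': 1.5, 'qpos': array([-8.62337330e+00,  1.18348002e+01,  8.83187703e+01,  1.04191932e-03,
        7.98406619e+01, -8.62140427e+00]), 'qvel': array([-0.02759057, -0.03760753,  0.04785665,  0.06220736, -0.0553038 ,
        0.00563008]), 'joint_efforts': array([-7.23876165e-04, -3.83052886e+01, -2.91959882e+01, -4.02082269e-04,
        9.90437002e-04,  1.54416341e-05]), 'tool_pos': array([ 5.75033493e-01, -1.42709932e-05,  2.31328732e-01]), 'ee_rot': array([-1.79999851e+02, -5.85614792e-03, -2.15277165e-03]), 'contact_force': array([ 0.7666639 ,  0.5239566 , -0.30590425]), 'wrist_torque': array([0.02648824, 0.02663009, 0.03878168]), 'opening': 0.08577090444871363}
```

Run:
```python
import cv2,numpy as np
a=cv2.imread('pics/scene0.png')[170:300,120:460]; a=cv2.resize(a,None,fx=2.35,fy=2.35,interpolation=3)
b=cv2.imread('pics/side0.png')[140:300,200:490]; b=cv2.resize(b,None,fx=2.7,fy=2.7,interpolation=3)
cv2.imwrite('pics/sc1.png',a);cv2.imwrite('pics/si1.png',b)
```

```text
(no output)
```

View pics/wrist0.png

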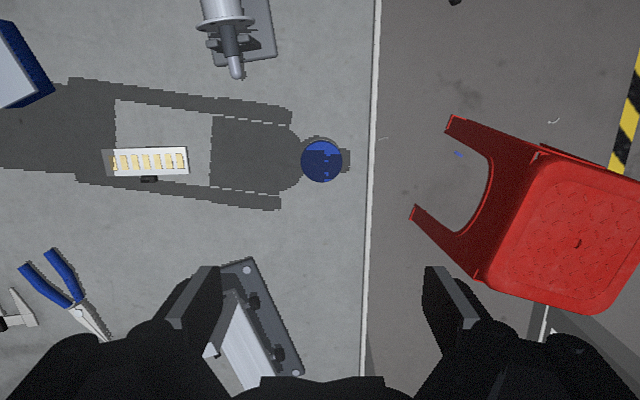

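```bash
sleep 1
```

```text
(no output)
```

View pics/sc1.png

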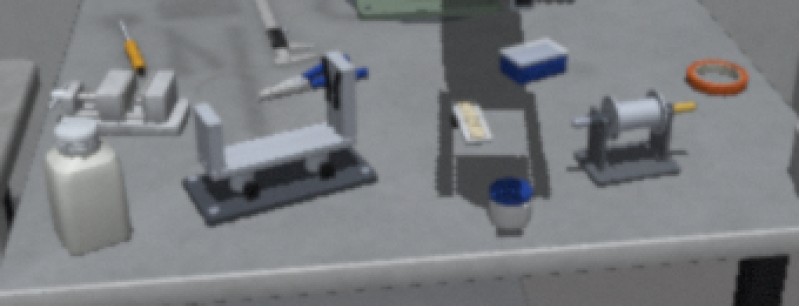

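View pics/si1.png

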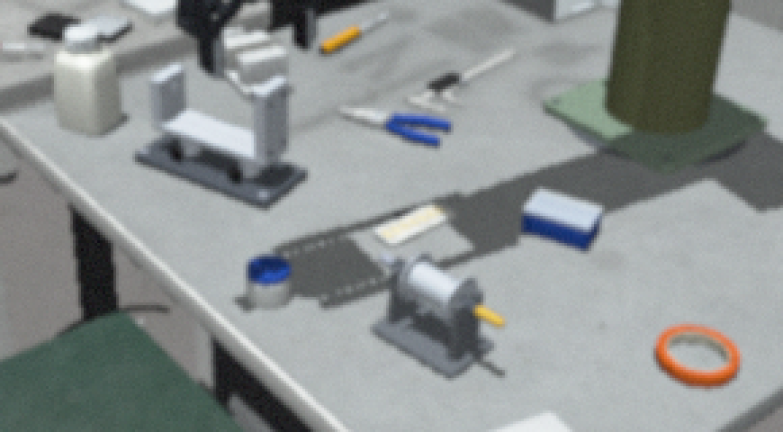

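Run:
```python
from h import *
for n,boxes in [('scene',{'spool':(355,195,60,65),'stand':(190,180,95,90)}),('side',{'spool':(330,225,65,60),'stand':(245,158,75,65)})]:
    c=dict(np.load(f'last_{n}.npz'))
    a=c['rotation']; 
    from scipy.spatial.transform import Rotation as R
    c['rotation']=R.from_euler('xyz',a,degrees=True).as_matrix()
    W=cloud(c)
    for k,(l,t,w,h) in boxes.items():
        P=W[t:t+h,l:l+w].reshape(-1,3); I=c['img'][t:t+h,l:l+w].reshape(-1,3).astype(int)
        ok=np.isfinite(P[:,0])&(P[:,2]>0.015)&(P[:,2]<0.16); P=P[ok];I=I[ok]
        print(n,k,len(P),np.round(np.nanpercentile(P,[1,50,99],axis=0),3).tolist())
        br=(I[:,0]>I[:,2]+60)
        if br.sum(): print(' brass',br.sum(),np.round(np.median(P[br],0),4),np.round(P[br].min(0),3),np.round(P[br].max(0),3))
        np.savez(f'pc_{n}_{k}.npz',P=P,I=I)
        if k=='stand':
            # xy histogram of high pts
            for lo,hi in [(0.015,.03),(.03,.06),(.06,.085),(.085,.1),(.1,.14)]:
                Q=P[(P[:,2]>lo)&(P[:,2]<hi)]
                print(lo,len(Q),np.round(np.percentile(Q,[2,50,98],axis=0),3).tolist() if len(Q) else '')
        else:
            Q=P[P[:,2]>.055]
            m=Q[:,:2].mean(0);u,s,v=np.linalg.svd(Q[:,:2]-m); print(m,v[0],s)
```

```text
scene spool 745 [[0.283, 0.091, 0.016], [0.503, 0.144, 0.061], [0.519, 0.216, 0.082]]
 brass 22 [0.488  0.2095 0.0628] [0.485 0.201 0.059] [0.491 0.22  0.067]
[0.50056524 0.14985012] [ 0.11331957 -0.99355859] [0.67977527 0.20046389]
scene stand 1704 [[0.32, -0.326, 0.016], [0.485, -0.205, 0.048], [0.53, -0.131, 0.125]]
0.015 215 [[0.318, -0.327, 0.015], [0.498, -0.238, 0.023], [0.529, -0.157, 0.029]]
0.03 872 [[0.324, -0.325, 0.037], [0.488, -0.214, 0.046], [0.528, -0.136, 0.058]]
0.06 216 [[0.449, -0.287, 0.061], [0.485, -0.158, 0.072], [0.53, -0.131, 0.084]]
0.085 197 [[0.453, -0.286, 0.085], [0.497, -0.265, 0.094], [0.531, -0.13, 0.1]]
0.1 204 [[0.443, -0.274, 0.1], [0.475, -0.146, 0.117], [0.509, -0.132, 0.126]]
side spool 773 [[0.473, 0.092, 0.017], [0.502, 0.165, 0.064], [0.52, 0.219, 0.084]]
 brass 41 [0.4876 0.2079 0.0648] [0.481 0.194 0.06 ] [0.495 0.222 0.068]
[0.49931597 0.15798053] [-0.19434708  0.98093283] [0.73042385 0.22829044]
side stand 1430 [[0.321, -0.483, 0.016], [0.481, -0.237, 0.049], [0.531, -0.133, 0.127]]
0.015 233 [[0.322, -0.485, 0.015], [0.449, -0.321, 0.023], [0.531, -0.158, 0.03]]
0.03 694 [[0.322, -0.373, 0.031], [0.482, -0.24, 0.048], [0.528, -0.136, 0.058]]
0.06 202 [[0.441, -0.278, 0.06], [0.487, -0.261, 0.073], [0.531, -0.133, 0.085]]
0.085 122 [[0.44, -0.287, 0.086], [0.489, -0.26, 0.093], [0.532, -0.134, 0.1]]
0.1 179 [[0.44, -0.279, 0.1], [0.473, -0.143, 0.115], [0.528, -0.132, 0.127]]
```

```bash
cat > fit.py <<'E'
from h import *
from scipy.optimize import least_squares
def box(p,lo,hi):
    lo,hi=np.array(lo),np.array(hi); q=np.abs(p-(lo+hi)/2)-(hi-lo)/2
    return np.linalg.norm(np.maximum(q,0),axis=1)+np.minimum(q.max(1),0)
def cyl(p,x0,x1,r):
    q=np.stack([np.abs(p[:,0]-(x0+x1)/2)-(x1-x0)/2,np.hypot(p[:,1],p[:,2])-r],1)
    return np.linalg.norm(np.maximum(q,0),axis=1)+np.minimum(q.max(1),0)
def loc(P,x,y,yaw):
    c,s=np.cos(yaw),np.sin(yaw); d=P[:,:2]-[x,y]
    return np.stack([d[:,0]*c+d[:,1]*s,-d[:,0]*s+d[:,1]*c,P[:,2]],1)
def fstand(v,P):
    p=loc(P,*v[:3]); h=v[3]; dz=v[4]; p=p-[0,0,dz]
    return np.min([box(p,[62-0,-22,h*1e3-44],[76,22,h*1e3+38]) if 0 else box(p,[.062,-.022,h-.044],[.076,.022,h+.038]),
      box(p,[-.076,-.022,h-.044],[-.062,.022,h+.012]), box(p,[-.09,-.042,0],[.09,.042,.01]),box(p,[-.062,-.022,h-.048],[.062,.022,h-.040])],axis=0)
def fspool(v,P):
    p=loc(P,*v[:3])-[0,0,v[3]]
    return np.min([cyl(p,-.024,.024,.015),cyl(p,.024,.0265,.024),cyl(p,-.0265,-.024,.024),cyl(p,-.05,.044,.007),cyl(p,-.068,.072,.005)],axis=0)
E
python3 - <<'E'
from fit import *
Ps=[];Qs=[]
for n in ['scene','side']:
    P=np.load(f'pc_{n}_stand.npz')['P']; P=P[(P[:,0]>.42)&(P[:,1]>-.31)&(P[:,2]>.04)]
    Q=np.load(f'pc_{n}_spool.npz')['P']; Q=Q[(Q[:,0]>.45)&(Q[:,2]>.055)]
    Ps.append(P);Qs.append(Q)
def run(P,Q,t):
    best=None
    for yaw in (np.radians(100),np.radians(110),np.radians(120)):
        r=least_squares(fstand,[.487,-.208,yaw,.088,0],args=(P,),loss='soft_l1',f_scale=.002,bounds=([.4,-.3,1,.077,-.004],[.6,-.1,3,.091,.004]))
        if best is None or r.cost<best.cost: best=r
    v=best.x; print(t,'stand',v[:2].round(4),np.degrees(v[2]).round(2),v[3:].round(4),np.median(abs(fstand(v,P))))
    r=least_squares(fspool,[.5,.15,np.radians(99),.06],args=(Q,),loss='soft_l1',f_scale=.002);v=r.x
    print(t,'spool',v[:2].round(4),np.degrees(v[2]).round(2),v[3].round(4),np.median(abs(fspool(v,Q))))
run(Ps[0],Qs[0],'scene');run(Ps[1],Qs[1],'side');run(np.vstack(Ps),np.vstack(Qs),'both')
E
```

```text
scene stand [ 0.4839 -0.2096] 109.6 [ 0.0871 -0.0003] 0.0008681150223138895
scene spool [0.4933 0.1535] 98.59 0.0602 0.0009686999265701894
side stand [ 0.4855 -0.2115] 109.83 [0.0881 0.0002] 0.0009506292146873388
side spool [0.4946 0.154 ] 99.72 0.0615 0.0009654024718144362
both stand [ 0.4848 -0.2106] 109.71 [ 0.0874 -0.    ] 0.0011984832596325136
both spool [0.494  0.1538] 99.04 0.061 0.0010021724857371909
```

Call:
apply_moves(increments=[[[-2,-4,1,0,0,-3,1],[-4,-8,2,0,0,-6,1],[-6.5,-12,3,0,0,-9,1],[-8.1,-15.4,4,0,0,-9.2,1],[-8.1,-15.4,4,0,0,-9.2,1],[-8.1,-15.4,4,0,0,-9.2,1]]])

```text
clock: 2.1
tool_pos: [0.4937, 0.1545, 0.1912]
ee_rot: [180.0, 0.0, 9.3]
contact_force: [0.6, -0.4, -0.3]
opening: 0.0851
```

Run:
```python
from fit import *
from scipy.spatial.transform import Rotation as R
c=snap('wrist','w1.png'); s=robot.read_state(); print(s['clock'],s['tool_pos'],s['ee_rot'],c['eye'],c['rotation'])
c['rotation']=R.from_euler('xyz',c['rotation'],degrees=True).as_matrix()
P=cloud(c).reshape(-1,3); P=P[np.isfinite(P[:,0])]
P=P[(np.hypot(P[:,0]-.494,P[:,1]-.154)<.08)&(P[:,2]>.05)&(P[:,2]<.09)]
r=least_squares(fspool,[.494,.154,np.radians(99),.06],args=(P,),loss='soft_l1',f_scale=.002);v=r.x
print(len(P),'spool',v[:2].round(4),np.degrees(v[2]).round(2),v[3].round(4),np.median(abs(fspool(v,P))))
```

```text
2.15 [0.49456108 0.15380954 0.19171287] [ 1.79963542e+02 -6.25729150e-02  9.22707977e+00] [0.48091433 0.23376215 0.33399425] [1.61845830e+02 5.17727950e-02 9.32085673e+00]
4974 spool [0.4923 0.1539] 98.37 0.0602 0.0003485820907144742
```

View pics/w1.png

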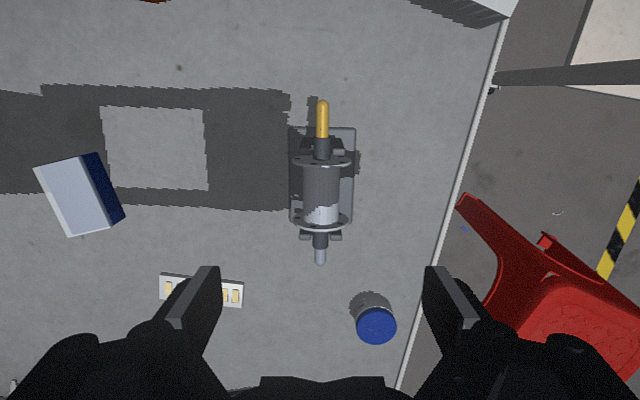

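Call:
apply_moves(increments=[[[-0.2,0,4,0,0,0.7,1],[-0.2,0,8,0,0,0.7,1],[-0.2,0,11,0,0,0.7,1],[-0.2,0,13,0,0,0.7,1],[-0.2,0,14.5,0,0,0.7,1],[-0.2,0,15.2,0,0,0.7,1],[-0.2,0,15.2,0,0,0.7,1]]])

```text
clock: 2.85
tool_pos: [0.4923, 0.1526, 0.0387]
ee_rot: [180.0, 0.1, 8.4]
contact_force: [-0.3, -0.6, 0.0]
opening: 0.0853
```

Run:
```python
from h import *
snap('wrist','w2.png'); c=snap('side','s2.png')
cv2.imwrite('pics/s2c.png',cv2.resize(c['img'][140:300,260:460,::-1],None,fx=3.5,fy=3.5))
```

```text
(no output)
```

View pics/w2.png

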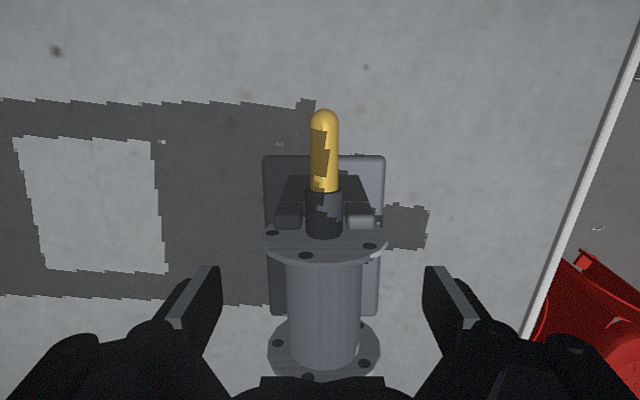

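View pics/s2c.png

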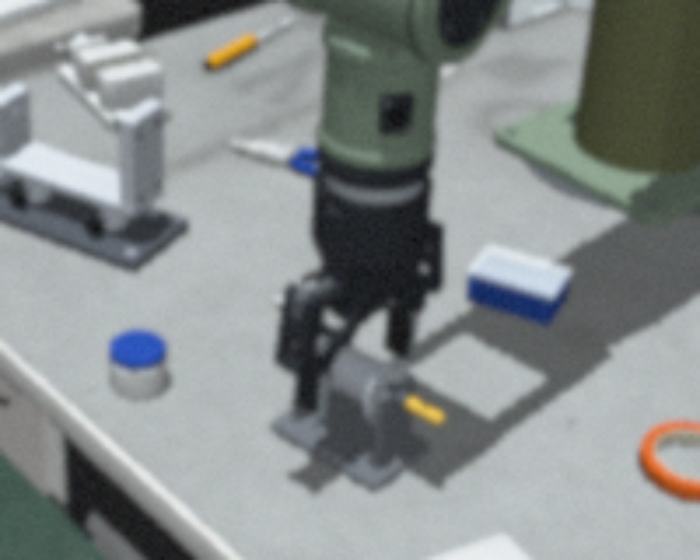

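Call:
apply_moves(increments=[[[0,0,0,0,0,0,0.6],[0,0,0,0,0,0,0.3],[0,0,0,0,0,0,0.1],[0,0,0,0,0,0,0.1],[0,0,0,0,0,0,0.1],[0,0,0,0,0,0,0.1],[0,0,0,0,0,0,0.1],[0,0,0,0,0,0,0.1]]], grip_force=70)

```text
clock: 3.75
tool_pos: [0.4923, 0.1538, 0.0399]
ee_rot: [-180.0, -0.0, 8.5]
contact_force: [-2.3, -0.7, 5.1]
opening: 0.0284
```

Call:
apply_moves(increments=[[[0,0,-0.5,0,0,0,0.1],[0,0,-1.5,0,0,0,0.1],[0,0,-3,0,0,0,0.1],[0,0,-5,0,0,0,0.1],[0,0,-7,0,0,0,0.1],[0,0,-8.5,0,0,0,0.1],[0,0,-9,0,0,0,0.1],[0,0,-9,0,0,0,0.1]]])

```text
clock: 4.55
tool_pos: [0.4924, 0.1538, 0.1301]
ee_rot: [180.0, -0.1, 8.5]
contact_force: [-0.0, 0.1, -3.0]
opening: 0.0282
```

```bash
cat > spoolw.py <<'E'
from fit import *
from scipy.spatial.transform import Rotation as R
def rel(fn,T=None):
    """spool pose in tool frame from wrist depth (5 dof fit)"""
    c=snap('wrist',fn); s=robot.read_state(); 
    Rt=R.from_euler('xyz',s['ee_rot'],degrees=True).as_matrix(); t=s['tool_pos']
    c['rotation']=R.from_euler('xyz',c['rotation'],degrees=True).as_matrix()
    W=cloud(c).reshape(-1,3); I=c['img'].reshape(-1,3).astype(int); ok=np.isfinite(W[:,0]); W=W[ok];I=I[ok]
    p=(W-t)@Rt   # tool frame
    np.savez('rel.npz',p=p,I=I)
    # only brass side visible: region
    m=(np.abs(p[:,0])<.027)&(p[:,1]<-.022)&(p[:,1]>-.08)&(p[:,2]>-.05)&(p[:,2]<.008)
    q=p[m]
    def f(v):
        a=np.array([v[3],-1,v[4]]);a/=np.linalg.norm(a)   # spindle axis in tool frame
        d=q-v[:3]; x=d@a; r=np.linalg.norm(d-x[:,None]*a,axis=1)
        pp=np.stack([x,r,0*r],1)
        return np.min([cyl(pp,-.024,.024,.015),cyl(pp,.024,.0265,.024),cyl(pp,-.05,.044,.007),cyl(pp,0,.072,.005)],axis=0)
    r=least_squares(f,[0,0,-.02,0,0],loss='soft_l1',f_scale=.0015); v=r.x
    print('n',m.sum(),'center tool mm',(v[:3]*1e3).round(2),'tilt deg x,z',np.degrees(v[3:]).round(2),'med',np.median(abs(f(v))))
    print('clock',s['clock'],'tcp',s['tool_pos'].round(4),s['ee_rot'].round(2),'F',s['contact_force'].round(2),'tau',s['wrist_torque'].round(2),s['opening'])
    print('world ctr',(Rt@v[:3]+t).round(4))
    return c,s,v
E
python3 -c "
from spoolw import *
rel('w3.png')"
```

```text
n 8660 center tool mm [  0.63  -0.14 -20.94] tilt deg x,z [0.04 0.05] med 0.00023399890109094537
clock 4.6 tcp [0.4917 0.1536 0.1291] [1.8e+02 2.0e-02 8.5e+00] F [ 0.35 -0.21 -2.12] tau [0.02 0.04 0.  ] 0.028260629131971457
world ctr [0.4923 0.1538 0.1501]
```

View pics/w3.png

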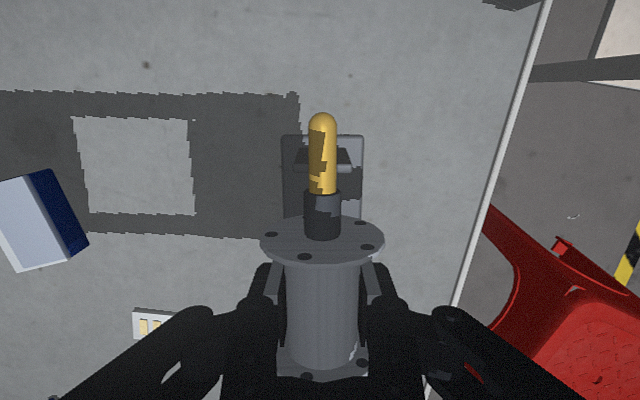

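Call:
apply_moves(increments=[[[-0.4,2.5,0,0,0,-1,0.1],[-1,6.5,0,0,0,-2,0.1],[-1.6,10.5,0,0,0,-3,0.1],[-2.2,14.5,0,0,0,-4.5,0.1],[-2.8,18.5,0,0,0,-6,0.1],[-3.4,22.5,0,0,0,-7.5,0.1],[-4,26.5,0,0,0,-9,0.1],[-4.6,30.5,0,0,0,-10,0.1],[-5.2,34.5,0,0,0,-11,0.1],[-5.6,37,0,0,0,-11.2,0.1],[-5.75,37.9,0,0,0,-11.2,0.1],[-5.75,37.9,0,0,0,-11.2,0.1]]])

```text
clock: 5.8
tool_pos: [0.4903, -0.2301, 0.1281]
ee_rot: [-179.9, 0.1, 19.6]
contact_force: [-0.6, 1.1, -1.9]
opening: 0.028
```

```bash
python3 -c "
from spoolw import *
rel('w4.png')
c=snap('side'); cv2.imwrite('pics/s4.png',cv2.resize(c['img'][90:250,190:390,::-1],None,fx=3.5,fy=3.5))"
```

```text
n 8813 center tool mm [ -0.41   1.02 -20.05] tilt deg x,z [0.16 0.34] med 0.0002389880347119424
clock 5.85 tcp [ 0.4904 -0.2289  0.1281] [-1.7984e+02  7.0000e-02  1.9650e+01] F [-0.01 -0.08 -2.4 ] tau [-0.06 -0.03  0.03] 0.028633719218604282
world ctr [ 0.4904 -0.23    0.1482]
```

View pics/w4.png

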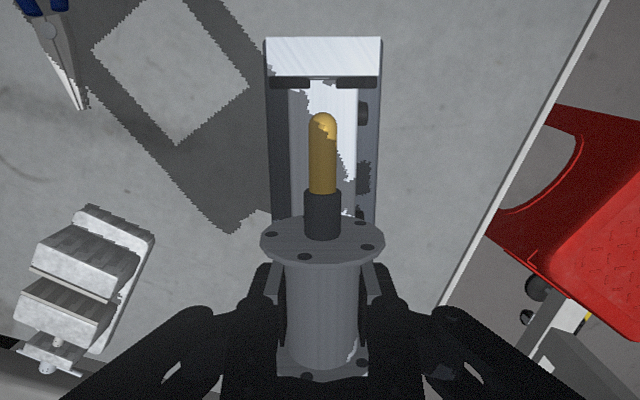

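View pics/s4.png

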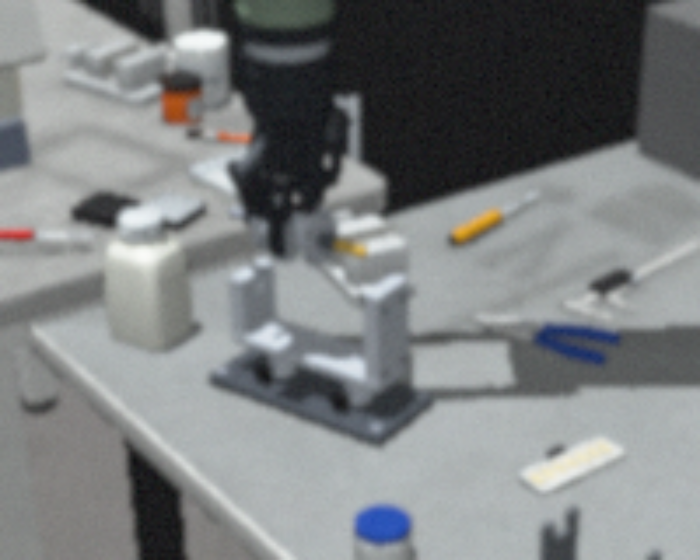

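Run:
```python
from fit import *
d=np.load('rel.npz');p=d['p'];I=d['I']
m=(p[:,1]<-.068)&(p[:,1]>-.12)&(abs(p[:,0])<.035)&(p[:,2]>-.02)&(p[:,2]<.03)
q=p[m]; print(len(q),np.percentile(q,[1,50,99],axis=0).round(4))
top=q[q[:,2]<np.percentile(q[:,2],20)+.003]
h=np.histogram(q[:,2],bins=20);print(h[0],h[1].round(4))
def f(v):
    # v: lateral, facey, yaw, ztop
    c,s=np.cos(v[2]),np.sin(v[2]); x=(q[:,0]-v[0]); y=-(q[:,1])-v[1]
    X=x*c-y*s; Y=x*s+y*c
    L=np.stack([X,Y,q[:,2]-v[3]],1)
    return np.min([box(L,[-.022,0,0],[.022,.014,.08]),box(L,[-.022,-.005,.002],[-.0150,0,.08]),box(L,[.015,-.005,.002],[.022,0,.08])],axis=0)
r=least_squares(f,[0,.082,0,.0],loss='soft_l1',f_scale=.001);print((r.x[[0,1,3]]*1e3).round(2),np.degrees(r.x[2]),np.median(abs(f(r.x))))
# whole-scene stand base edges laterally
I2=cv2.imread('pics/w4.png')
cv2.imwrite('pics/w4c.png',cv2.resize(I2[20:230,230:420],None,fx=4,fy=2.8))
```

```text
5448 [[-0.0217 -0.0971  0.0021]
 [-0.0001 -0.0886  0.0038]
 [ 0.0214 -0.0785  0.0215]]
[   5    0    0    0    0    0    0    0   14 3302 1398  188   92   87
   93   80  117   50   20    2] [-0.02   -0.0175 -0.0151 -0.0127 -0.0103 -0.0079 -0.0055 -0.0031 -0.0007
  0.0017  0.0041  0.0065  0.0089  0.0113  0.0137  0.0162  0.0186  0.021
  0.0234  0.0258  0.0282]
[-0.14 82.19  3.56] -0.19437637481940834 0.0005076256610098799
```

View pics/w4c.png

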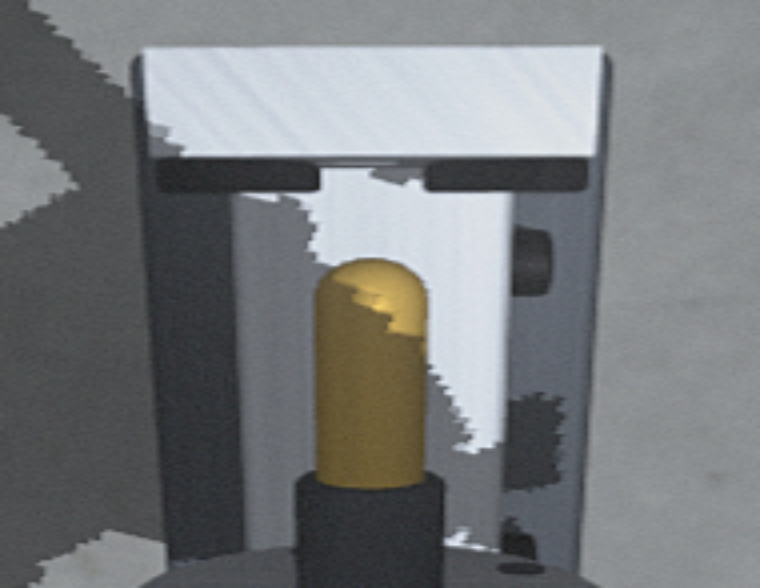

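Call:
apply_moves(increments=[[[0.02,0,0.6,0,0,0,0.1],[0.02,0,1.4,0,0,0,0.1],[0.02,0,2.2,0,0,0,0.1],[0.02,0,2.9,0,0,0,0.1],[0.02,-0.2,3.2,0,0,0,0.1],[0.02,-0.4,3.2,0,0,0,0.1],[0.02,-0.6,3.2,0,0,0,0.1],[0.02,-0.8,3.2,0,0,0,0.1],[0.02,-0.8,3.2,0,0,0,0.1]]])

```text
clock: 6.8
tool_pos: [0.4888, -0.2219, 0.0977]
ee_rot: [180.0, -0.0, 19.7]
contact_force: [-0.2, 0.5, -1.7]
opening: 0.0283
```

```bash
python3 -c "
from spoolw import *
rel('w5.png')
c=snap('side'); cv2.imwrite('pics/s5.png',cv2.resize(c['img'][120:230,230:340,::-1],None,fx=5,fy=5))"
```

```text
n 11803 center tool mm [  0.08  -3.28 -18.57] tilt deg x,z [-0.15 -2.26] med 0.0006778821372762392
clock 6.85 tcp [ 0.4889 -0.2221  0.0977] [ 1.7996e+02 -2.0000e-02  1.9710e+01] F [-0.18 -0.15 -1.99] tau [ 0.04 -0.05  0.04] 0.028283794984415377
world ctr [ 0.4878 -0.219   0.1162]
```

View pics/w5.png

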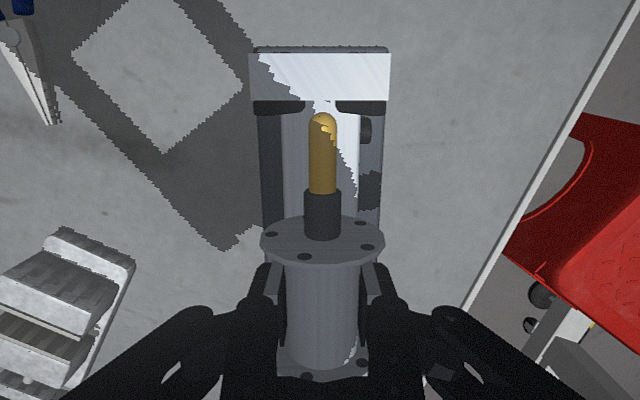

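View pics/s5.png

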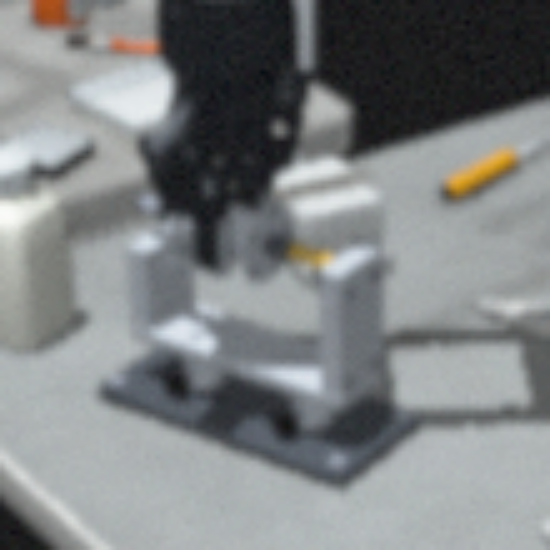

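Run:
```python
from fit import *
I2=cv2.imread('pics/w5.png')
cv2.imwrite('pics/w5c.png',cv2.resize(I2[30:230,240:400],None,fx=5,fy=3))
d=np.load('rel.npz');p=d['p']
m=(p[:,1]<-.066)&(p[:,1]>-.12)&(abs(p[:,0])<.035)&(p[:,2]>-.045)&(p[:,2]<.02)
m&=~((abs(p[:,0])<.007)&(p[:,1]>-.071))
q=p[m]
def f(v):
    c,s=np.cos(v[2]),np.sin(v[2]); x=(q[:,0]-v[0]); y=-(q[:,1])-v[1]
    L=np.stack([x*c-y*s,x*s+y*c,q[:,2]-v[3]],1)
    return np.min([box(L,[-.022,0,0],[.022,.014,.08]),box(L,[-.022,-.005,.002],[-.0150,0,.08]),box(L,[.015,-.005,.002],[.022,0,.08])],axis=0)
r=least_squares(f,[0,.075,0,-.028],loss='soft_l1',f_scale=.001);print((r.x[[0,1,3]]*1e3).round(2),np.degrees(r.x[2]),np.median(abs(f(r.x))))
m=(abs(p[:,0])<.027)&(p[:,1]<-.022)&(p[:,1]>-.073)&(p[:,2]>-.05)&(p[:,2]<.008)&((abs(p[:,0])<.009)&(p[:,2]<-.01)|(p[:,1]>-.035))
q2=p[m]
def g(v):
    a=np.array([v[3],-1,v[4]]);a/=np.linalg.norm(a); d=q2-v[:3]; x=d@a; rr=np.linalg.norm(d-x[:,None]*a,axis=1); pp=np.stack([x,rr,0*rr],1)
    return np.min([cyl(pp,-.024,.024,.015),cyl(pp,.024,.0265,.024),cyl(pp,-.05,.044,.007),cyl(pp,0,.072,.005)],axis=0)
r=least_squares(g,[0,0,-.02,0,0],loss='soft_l1',f_scale=.001);print((r.x[:3]*1e3).round(2),np.degrees(r.x[3:]).round(2),np.median(abs(g(r.x))))
```

```text
[ -0.84  75.   -27.2 ] -0.04668595937902342 0.0004822606560000303
[ 1.000e-02 -2.800e-01 -1.998e+01] [0.14 0.03] 0.00023271816570160676
```

View pics/w5c.png

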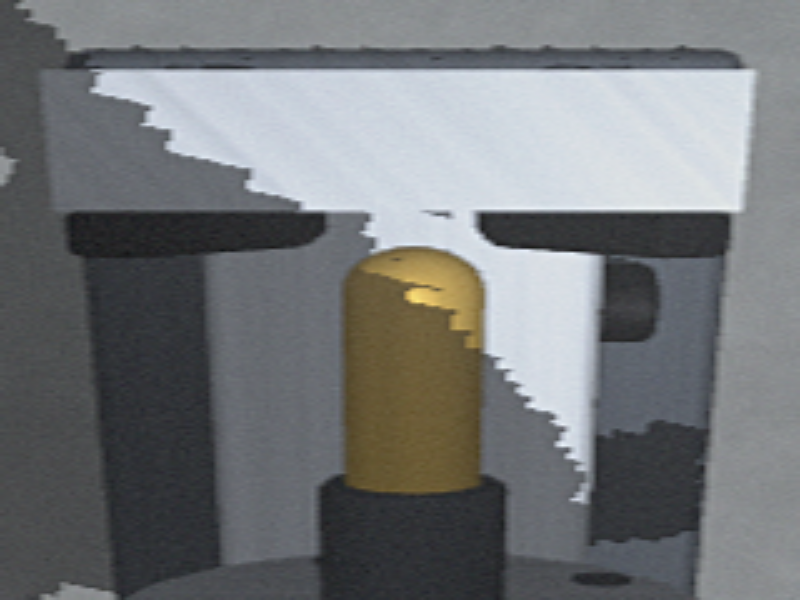

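Call:
apply_moves(increments=[[[-0.07,0,0,0,0,0,0.1],[-0.07,-0.2,0,0,0,0,0.1],[-0.07,-0.4,0,0,0,0,0.1],[-0.07,-0.6,0,0,0,0,0.1],[-0.07,-0.8,0,0,0,0,0.1],[-0.07,-0.8,0,0,0,0,0.1],[-0.07,-0.8,0,0,0,0,0.1]]])

```text
clock: 7.6
tool_pos: [0.4856, -0.2153, 0.0975]
ee_rot: [179.9, -0.0, 19.7]
contact_force: [1.0, -3.5, -1.4]
opening: 0.0283
```

```bash
cat > st.py <<'E'
from h import *
from scipy.spatial.transform import Rotation as R
def st(n=4,cam='wrist'):
    F=[];T=[];X=[]
    for i in range(n):
        c=robot.camera(cam); s=robot.read_state(); Rt=R.from_euler('xyz',s['ee_rot'],degrees=True).as_matrix()
        F.append(s['contact_force']@Rt);T.append(s['wrist_torque']@Rt);X.append(s['tool_pos']);E=s['ee_rot']
    print('clk',s['clock'],'F tool',np.mean(F,0).round(2),'tau tool',np.mean(T,0).round(3),'tcp',np.mean(X,0).round(4),E.round(2),'open',round(s['opening'],4))
    return c
E
python3 -c "
from st import *
c=st(); cv2.imwrite('pics/w6.png',cv2.resize(c['img'][30:230,240:400,::-1],None,fx=5,fy=3))"
```

```text
clk 7.8 F tool [-0.65  3.76  1.57] tau tool [-0.567 -0.086 -0.054] tcp [ 0.4855 -0.2151  0.0975] [ 1.7997e+02 -1.0000e-02  1.9690e+01] open 0.028
```

View pics/w6.png

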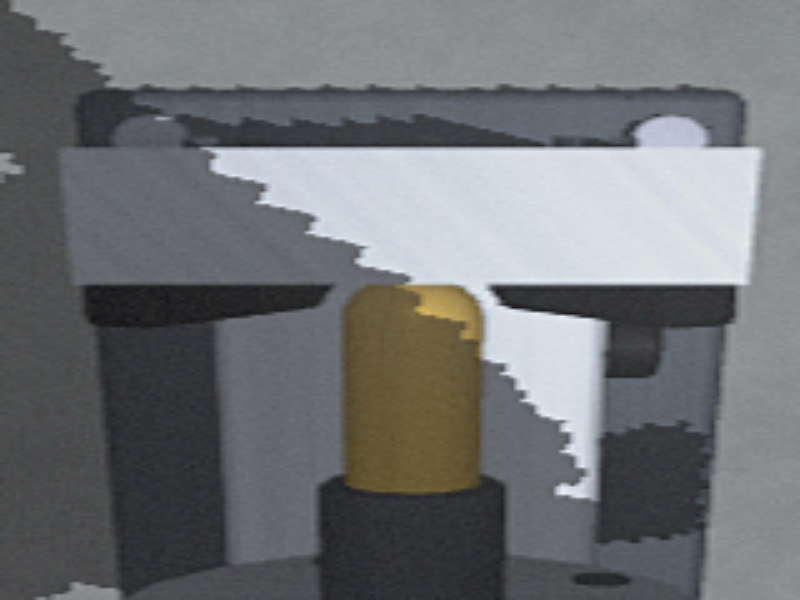

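Call:
apply_moves(increments=[[[0,-0.2,0,0,0,0,0.1],[0,-0.4,0,0,0,0,0.1],[0,-0.6,0,0,0,0,0.1],[0,-0.8,0,0,0,0,0.1],[0,-0.8,0,0,0,0,0.1],[0,-0.8,0,0,0,0,0.1]]])

```text
clock: 8.4
tool_pos: [0.4833, -0.2087, 0.0978]
ee_rot: [179.8, -0.0, 19.7]
contact_force: [0.7, -6.7, -2.1]
opening: 0.0281
```

```bash
python3 -c "
from st import *
c=st(); cv2.imwrite('pics/w7.png',cv2.resize(c['img'][:,:,::-1],None,fx=1.2,fy=1.2)) 
c=snap('side'); cv2.imwrite('pics/s7.png',cv2.resize(c['img'][120:230,230:340,::-1],None,fx=5,fy=5))"
```

```text
clk 8.6 F tool [-0.71  6.95  2.64] tau tool [-1.123 -0.158 -0.055] tcp [ 0.4833 -0.2087  0.0978] [ 1.798e+02 -4.000e-02  1.971e+01] open 0.0285
```

View pics/w7.png

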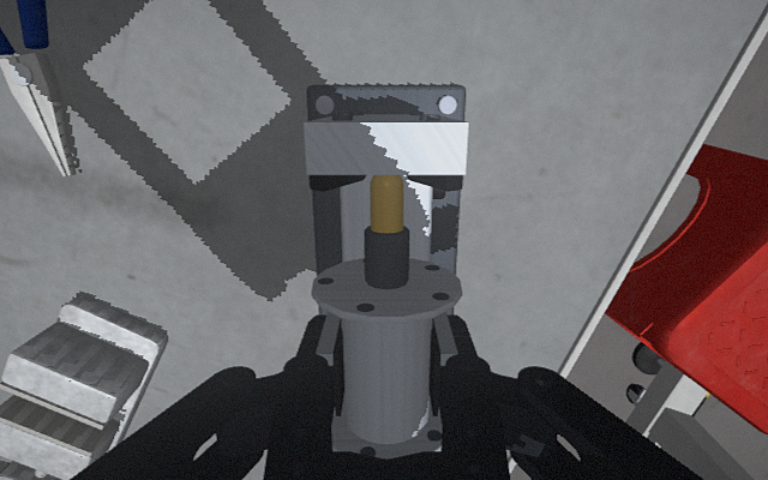

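View pics/s7.png

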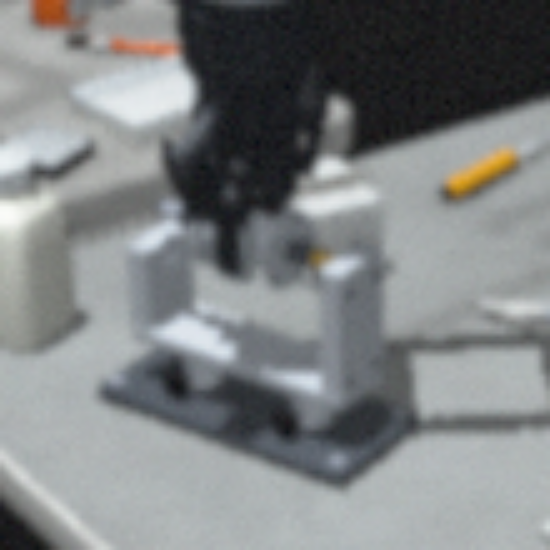

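```bash
cat > rel2.py <<'E'
from fit import *
from scipy.spatial.transform import Rotation as R
def rel2(fn=None):
    c=snap('wrist',fn); s=robot.read_state()
    Rt=R.from_euler('xyz',s['ee_rot'],degrees=True).as_matrix(); t=s['tool_pos']
    c['rotation']=R.from_euler('xyz',c['rotation'],degrees=True).as_matrix()
    W=cloud(c).reshape(-1,3); ok=np.isfinite(W[:,0]); p=(W[ok]-t)@Rt
    np.savez('rel.npz',p=p)
    # spool: flange, barrel, sleeve only (sleeve 26.5..44)
    m=(abs(p[:,0])<.027)&(p[:,1]<-.020)&(p[:,1]>-.045)&(p[:,2]>-.05)&(p[:,2]<.0)&((abs(p[:,0])<.009)|(p[:,1]>-.033))
    q2=p[m]
    def g(v):
        a=np.array([v[3],-1,v[4]]);a/=np.linalg.norm(a); d=q2-v[:3]; x=d@a; rr=np.linalg.norm(d-x[:,None]*a,axis=1); pp=np.stack([x,rr,0*rr],1)
        return np.min([cyl(pp,-.024,.024,.015),cyl(pp,.024,.0265,.024),cyl(pp,-.05,.044,.007),cyl(pp,0,.06,.005)],axis=0)
    r=least_squares(g,[0,0,-.02,0,0],loss='soft_l1',f_scale=.001); v=r.x
    print('spool',len(q2),(v[:3]*1e3).round(2),np.degrees(v[3:]).round(2),np.median(abs(g(v))))
    m=(p[:,1]<-.050)&(p[:,1]>-.10)&(abs(p[:,0])<.035)&(p[:,2]>-.075)&(p[:,2]<.03)&~((abs(p[:,0])<.008))
    q=p[m]; zt=np.percentile(q[:,2],3); q=q[q[:,2]<zt+.03]
    def f(v):
        cc,ss=np.cos(v[2]),np.sin(v[2]); x=(q[:,0]-v[0]); y=-(q[:,1])-v[1]
        L=np.stack([x*cc-y*ss,x*ss+y*cc,q[:,2]-v[3]],1)
        return np.min([box(L,[-.022,0,0],[.022,.014,.08]),box(L,[-.022,-.005,.002],[-.0150,0,.08]),box(L,[.015,-.005,.002],[.022,0,.08])],axis=0)
    y0=-np.percentile(q[q[:,2]<zt+.004][:,1],98)
    r=least_squares(f,[0,y0,0,zt],loss='soft_l1',f_scale=.001); w=r.x
    print('cheek',len(q),(w[[0,1,3]]*1e3).round(2),np.degrees(w[2]).round(2),np.median(abs(f(w))))
    print('c=%.2f lat=%.2f above axis=%.2f'%(62-(w[1]+v[1])*1e3,(v[0]-w[0])*1e3,(w[3]-v[2])*1e3+38))
    print('clk',s['clock'],'Ftool',(s['contact_force']@Rt).round(2),'tcp',t.round(4),s['ee_rot'].round(2))
    return c
E
python3 -c "
from rel2 import *
rel2('w8.png')"
```

```text
spool 6487 [  0.02  -0.07 -19.94] [0.07 0.26] 0.0002061199276458276
cheek 4954 [-3.000e-02  6.134e+01 -2.726e+01] 0.11 0.0004422642603897284
c=0.73 lat=0.06 above axis=30.68
clk 8.7 Ftool [-1.28  7.51  3.01] tcp [ 0.4833 -0.2087  0.0978] [ 1.798e+02 -4.000e-02  1.971e+01]
```

Call:
apply_moves(increments=[[[0,-0.2,0,0,0,0,0.1],[0,-0.4,0,0,0,0,0.1],[0,-0.6,0,0,0,0,0.1],[0,-0.75,0,0,0,0,0.1],[0,-0.85,0,0,0,0,0.1],[0,-0.85,0,0,0,0,0.1],[0,-0.85,0,0,0,0,0.1]]])

```text
clock: 9.4
tool_pos: [0.4811, -0.2022, 0.0983]
ee_rot: [179.6, -0.1, 19.7]
contact_force: [1.2, -9.4, -3.5]
opening: 0.0283
```

```bash
python3 -c "
from rel2 import *
rel2('w9.png')
from st import *
st(3)"
```

```text
spool 6437 [ -0.    -0.07 -19.93] [0.05 0.53] 0.00020378559665057937
cheek 4888 [ -0.34  54.87 -27.01] -0.01 0.0003949544188247764
c=7.20 lat=0.34 above axis=30.91
clk 9.45 Ftool [-1.4  11.09  3.7 ] tcp [ 0.4811 -0.2022  0.0983] [ 1.7961e+02 -7.0000e-02  1.9720e+01]
clk 9.6 F tool [-1.73  9.82  3.74] tau tool [-1.663 -0.268 -0.076] tcp [ 0.4811 -0.2022  0.0982] [ 1.7961e+02 -6.0000e-02  1.9720e+01] open 0.0282
```

View pics/w9.png

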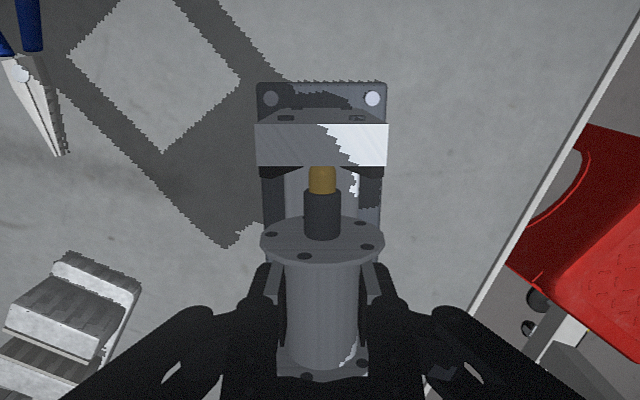

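Call:
apply_moves(increments=[[[-0.01,-0.06,0,0.4,0,0,0.1],[-0.02,-0.12,0,0.9,0,0,0.1],[-0.02,-0.13,0.2,0.9,0,0,0.1],[-0.02,-0.13,0.5,0.9,0,0,0.1],[-0.02,-0.13,0.8,0.9,0,0,0.1],[-0.02,-0.13,1.0,0.9,0,0,0.1],[-0.02,-0.13,1.0,0.9,0,0,0.1]]])

```text
clock: 10.3
tool_pos: [0.4822, -0.2015, 0.0894]
ee_rot: [-179.6, -0.3, 19.7]
contact_force: [4.1, -9.0, -0.4]
opening: 0.0277
```

```bash
python3 -c "
from rel2 import *
rel2('w10.png')
from st import *
st(3)
c=snap('side'); cv2.imwrite('pics/s10.png',cv2.resize(c['img'][120:230,230:340,::-1],None,fx=5,fy=5))
c=snap('scene'); cv2.imwrite('pics/sc10.png',cv2.resize(c['img'][150:280,170:300,::-1],None,fx=4.5,fy=4.5))"
```

```text
spool 6588 [  0.03  -0.05 -19.93] [ 0.06 -0.25] 0.00021200686632842636
cheek 5516 [ -1.51  54.81 -35.03] -0.16 0.0003973080640226438
c=7.24 lat=1.54 above axis=22.90
clk 10.35 Ftool [ 1.2  10.5   1.53] tcp [ 0.4822 -0.2015  0.0894] [-179.6    -0.26   19.67]
clk 10.5 F tool [ 0.26 10.38  1.24] tau tool [-1.545  0.088  0.026] tcp [ 0.4822 -0.2014  0.0893] [-179.6    -0.26   19.67] open 0.0278
```

View pics/s10.png

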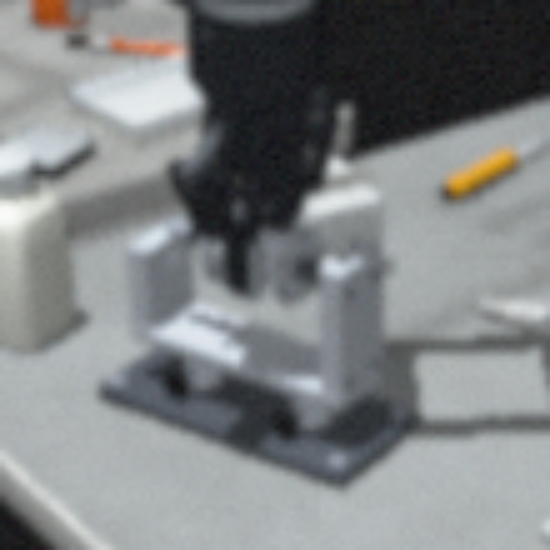

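View pics/sc10.png

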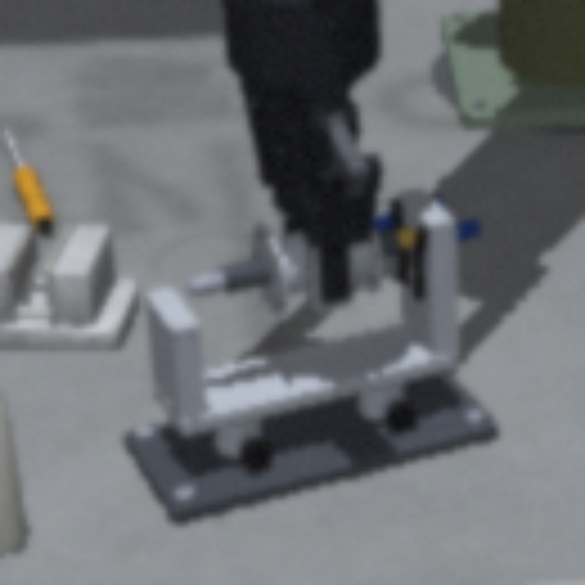

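Call:
apply_moves(increments=[[[-0.08,-0.04,0,-0.3,0,0,0.1],[-0.15,-0.08,0,-0.5,0,0,0.1],[-0.15,-0.08,0.1,-0.5,0,0,0.1],[-0.15,-0.08,0.2,-0.5,0,0,0.1],[-0.15,-0.08,0.2,-0.5,0,0,0.1],[-0.15,-0.08,0.2,-0.5,0,0,0.1]]])

```text
clock: 11.2
tool_pos: [0.481, -0.2014, 0.0878]
ee_rot: [179.9, -0.3, 19.7]
contact_force: [3.5, -9.7, -0.7]
opening: 0.0279
```

```bash
python3 -c "
from rel2 import *
rel2('w11.png')
from st import *
st(3)"
```

```text
spool 6628 [  0.03  -0.06 -19.96] [ 0.14 -0.45] 0.0002093798529585007
cheek 5589 [ -0.44  54.15 -37.19] -0.11 0.00036660949393962916
c=7.91 lat=0.47 above axis=20.78
clk 11.25 Ftool [ 0.79 11.08 -0.17] tcp [ 0.481  -0.2014  0.0878] [179.85  -0.3   19.67]
clk 11.4 F tool [ 1.33 10.71 -0.08] tau tool [-1.511  0.119  0.014] tcp [ 0.481  -0.2014  0.0878] [179.86  -0.3   19.68] open 0.028
```

```bash
python3 -c "
import cv2;a=cv2.imread('pics/w11.png');cv2.imwrite('pics/w11c.png',cv2.resize(a[60:260,240:400],None,fx=5,fy=3))"
```

```text
(no output)
```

View pics/w11c.png

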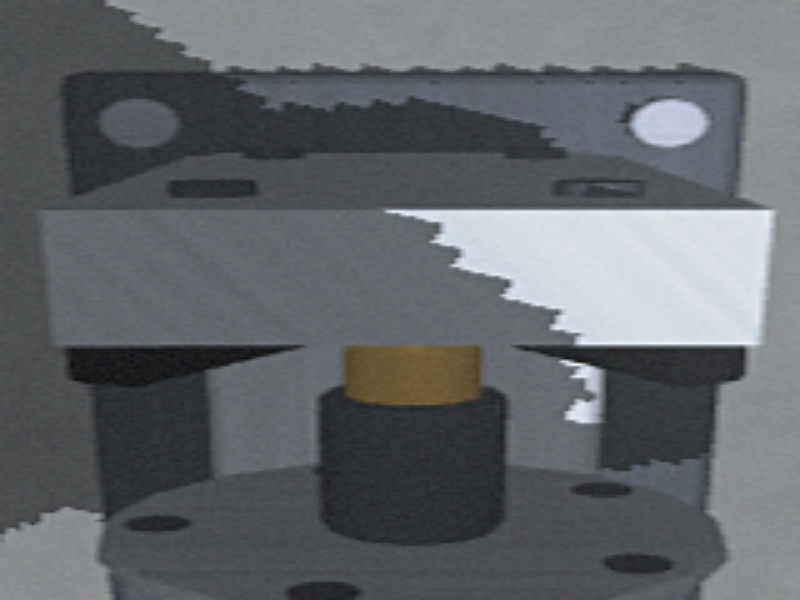

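Call:
apply_moves(increments=[[[-0.05,0,0.1,0,0,0,0.1],[-0.06,0,0.3,0,0,0,0.1],[-0.07,0,0.5,0,0,0,0.1],[-0.08,0,0.7,0,0,0,0.1],[-0.08,0,0.7,0,0,0,0.1]]])

```text
clock: 11.9
tool_pos: [0.4802, -0.2016, 0.0808]
ee_rot: [179.9, -0.3, 19.7]
contact_force: [4.3, -10.0, -0.3]
opening: 0.028
```

```bash
python3 -c "
from rel2 import *
rel2('w12.png')
from st import *
st(3)"
```

```text
spool 6624 [ 1.000e-02 -5.000e-02 -1.997e+01] [ 0.15 -0.34] 0.00021346690479236066
cheek 6363 [  0.58  54.16 -44.24] -0.07 0.00037091640685354976
c=7.89 lat=-0.57 above axis=13.73
clk 11.95 Ftool [ 0.19 10.62  1.  ] tcp [ 0.4802 -0.2016  0.0808] [179.85  -0.3   19.68]
clk 12.1 F tool [ 0.55 10.48  0.41] tau tool [-1.586  0.105  0.026] tcp [ 0.4802 -0.2016  0.0807] [179.86  -0.29  19.67] open 0.0281
```

Call:
apply_moves(increments=[[[0.03,0,0.2,0,0,0,0.1],[0.04,0,0.4,0,0,0,0.1],[0.04,0,0.6,0,0,0,0.1],[0.04,0,0.8,0,0,0,0.1],[0.04,0,0.8,0,0,0,0.1]]])

```text
clock: 12.6
tool_pos: [0.4789, -0.1994, 0.0711]
ee_rot: [-179.9, -0.2, 19.7]
contact_force: [3.1, -7.2, -4.6]
opening: 0.0281
```

```bash
python3 -c "
from rel2 import *
rel2('w13.png')
from st import *
st(3)
c=snap('scene'); cv2.imwrite('pics/sc13.png',cv2.resize(c['img'][150:280,170:300,::-1],None,fx=4.5,fy=4.5))"
```

```text
spool 6106 [  0.04  -0.15 -20.02] [0.12 0.65] 0.00020418448261944576
cheek 7031 [  0.93  51.93 -53.67] -0.03 0.00031444326878659473
c=10.22 lat=-0.90 above axis=4.36
clk 12.65 Ftool [2.34 6.94 5.31] tcp [ 0.479  -0.1995  0.071 ] [-179.88   -0.19   19.66]
clk 12.8 F tool [2.37 8.67 7.94] tau tool [-1.545  0.361  0.152] tcp [ 0.4789 -0.1994  0.0708] [-179.88   -0.18   19.66] open 0.0282
```

View pics/sc13.png

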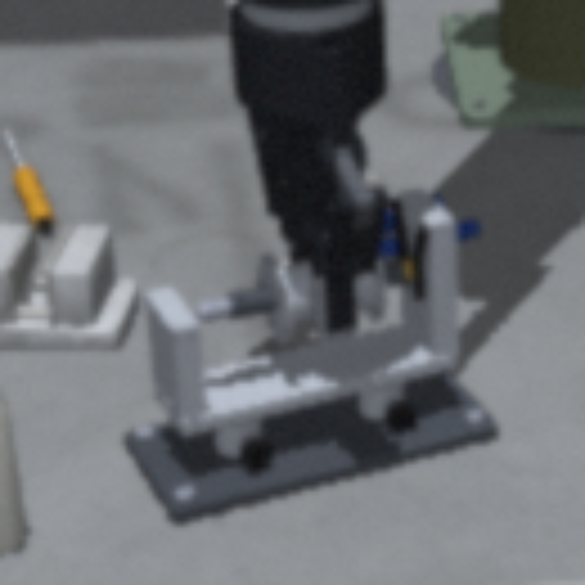

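Call:
apply_moves(increments=[[[0.04,0.05,0.15,0,0,0,0.1],[0.08,0.1,0.3,0,0,0,0.1],[0.08,0.15,0.42,0,0,0,0.1],[0.08,0.15,0.42,0,0,0,0.1]]])

```text
clock: 13.25
tool_pos: [0.4799, -0.2007, 0.0672]
ee_rot: [-179.8, -0.1, 19.7]
contact_force: [2.0, -7.3, -1.2]
opening: 0.0281
```

```bash
python3 -c "
from rel2 import *
rel2('w14.png')
from st import *
st(3)"
```

```text
spool 6362 [-1.000e-02 -8.000e-02 -1.989e+01] [ 0.11 -0.22] 0.00021178561965005428
cheek 8049 [  0.41  53.41 -57.49] -0.02 0.00033508920264595926
c=8.68 lat=-0.42 above axis=0.40
clk 13.3 Ftool [0.13 7.27 0.72] tcp [ 0.4799 -0.2007  0.0672] [-1.7985e+02 -1.3000e-01  1.9690e+01]
clk 13.45 F tool [-0.49  7.85  1.06] tau tool [-1.056e+00 -3.500e-02  1.000e-03] tcp [ 0.48   -0.2007  0.0672] [-1.7986e+02 -1.4000e-01  1.9690e+01] open 0.0283
```

Call:
apply_moves(increments=[[[0.03,0.1,0.03,0,0,0,0.1],[0.03,0.25,0.04,0,0,0,0.1],[0.03,0.4,0.04,0,0,0,0.1],[0.03,0.55,0.04,0,0,0,0.1],[0.03,0.7,0.04,0,0,0,0.1],[0.03,0.7,0.04,0,0,0,0.1]]])

```text
clock: 14.05
tool_pos: [0.4814, -0.2057, 0.0658]
ee_rot: [-179.6, -0.0, 19.7]
contact_force: [2.1, -4.8, -1.4]
opening: 0.0283
```

```bash
python3 -c "
from rel2 import *
rel2('w15.png')
from st import *
st(3)
c=snap('scene'); cv2.imwrite('pics/sc15.png',cv2.resize(c['img'][150:280,170:300,::-1],None,fx=4.5,fy=4.5))"
```

```text
spool 6603 [  0.02  -0.02 -19.97] [ 0.14 -0.21] 0.0002134218068786083
cheek 8738 [  0.74  58.68 -58.6 ] 0.04 0.0003847594247510279
c=3.33 lat=-0.72 above axis=-0.64
clk 14.1 Ftool [-0.28  4.36  1.34] tcp [ 0.4813 -0.2056  0.0658] [-1.7964e+02 -4.0000e-02  1.9680e+01]
clk 14.25 F tool [0.65 4.26 1.15] tau tool [-0.674  0.095  0.047] tcp [ 0.4812 -0.2056  0.0658] [-1.7962e+02 -3.0000e-02  1.9700e+01] open 0.0282
```

View pics/sc15.png

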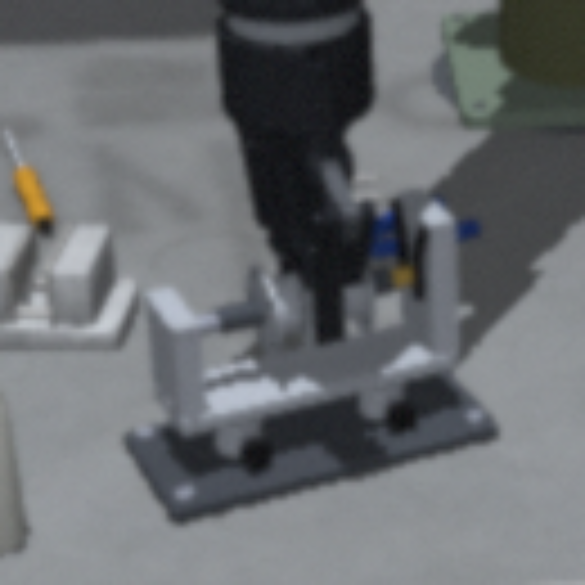

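Call:
apply_moves(increments=[[[0.03,0.1,-0.02,-0.2,0,0,0.1],[0.05,0.2,-0.04,-0.4,0,0,0.1],[0.06,0.3,-0.05,-0.5,0,0,0.1],[0.06,0.4,-0.05,-0.5,0,0,0.1],[0.06,0.42,-0.05,-0.5,0,0,0.1]]])

```text
clock: 14.8
tool_pos: [0.4824, -0.2089, 0.0658]
ee_rot: [180.0, 0.0, 19.7]
contact_force: [0.9, -2.7, -1.3]
opening: 0.0281
```

```bash
python3 -c "
from rel2 import *
rel2('w16.png')
from st import *
st(3)"
```

```text
spool 6540 [ -0.02  -0.23 -19.9 ] [ 0.1  -0.16] 0.00020699215295022153
cheek 8979 [  0.76  61.65 -59.1 ] 0.01 0.000415646003825286
c=0.58 lat=-0.78 above axis=-1.19
clk 14.85 Ftool [-0.35  2.6   1.84] tcp [ 0.4825 -0.209   0.0658] [1.7995e+02 4.0000e-02 1.9710e+01]
clk 15.0 F tool [-0.69  3.04  2.08] tau tool [-0.425 -0.122 -0.034] tcp [ 0.4825 -0.2091  0.0659] [1.7993e+02 4.0000e-02 1.9710e+01] open 0.0282
```

Call:
apply_moves(increments=[[[0.02,0.06,-0.02,0,0,0,0.1],[0.04,0.12,-0.04,0,0,0,0.1],[0.04,0.14,-0.04,0,0,0,0.1],[0.04,0.14,-0.04,0,0,0,0.1]]])

```text
clock: 15.4
tool_pos: [0.4829, -0.2095, 0.066]
ee_rot: [-180.0, 0.1, 19.7]
contact_force: [-1.2, 0.5, -1.0]
opening: 0.0284
```

```bash
python3 -c "
from rel2 import *
rel2('w17.png')
from st import *
st(3)
c=snap('scene'); cv2.imwrite('pics/sc17.png',cv2.resize(c['img'][150:280,170:300,::-1],None,fx=4.5,fy=4.5))"
```

```text
spool 6514 [ 1.000e-02 -1.400e-01 -1.993e+01] [0.1  0.14] 0.0002106429113720625
cheek 8933 [  0.51  62.39 -58.82] 0.03 0.00042943143685229834
c=-0.24 lat=-0.50 above axis=-0.89
clk 15.45 Ftool [-0.64 -1.65  1.75] tcp [ 0.4829 -0.2095  0.066 ] [-1.7997e+02  7.0000e-02  1.9700e+01]
clk 15.6 F tool [-2.02 -1.67  1.63] tau tool [ 0.212 -0.251  0.007] tcp [ 0.483  -0.2096  0.066 ] [-1.7998e+02  6.0000e-02  1.9700e+01] open 0.0281
```

View pics/w17.png

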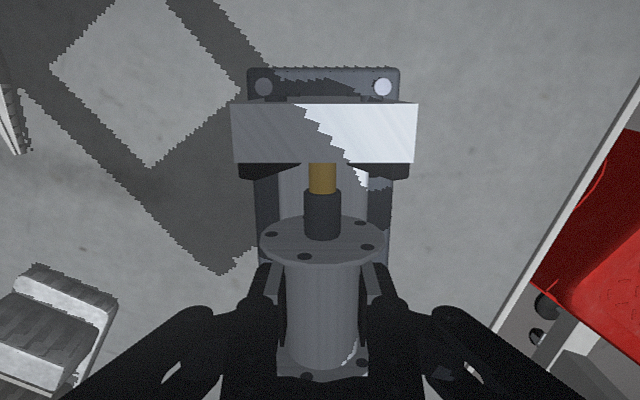

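View pics/sc17.png

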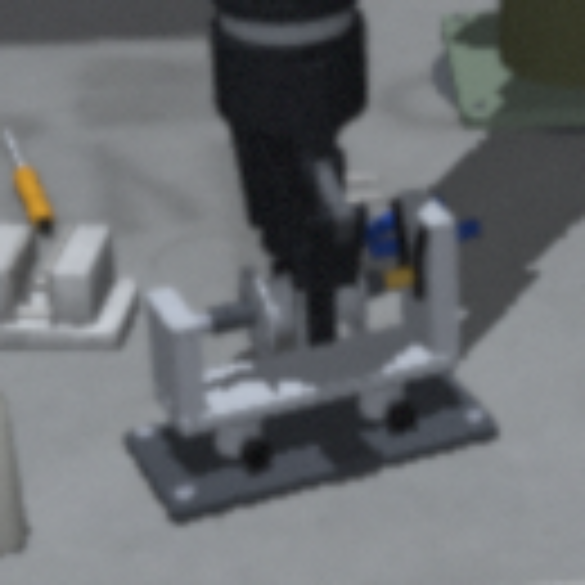

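Call:
apply_moves(increments=[[[0,0,0,0,0,0,0.4],[0,0,0,0,0,0,0.5],[0,0,0,0,0,0,0.65],[0,0,0,0,0,0,0.7],[0,0,0,0,0,0,0.7],[0,0,0,0,0,0,0.7]]], grip_force=20)

```text
clock: 16.25
tool_pos: [0.4839, -0.2105, 0.0666]
ee_rot: [179.9, -0.0, 19.7]
contact_force: [-0.4, 0.4, -0.7]
opening: 0.0596
```

```bash
python3 -c "
from rel2 import *
rel2('w18.png')
from st import *
st(2)"
```

```text
spool 6139 [ -0.29  -1.28 -17.89] [ 0.15 -0.04] 0.0002144064253359907
cheek 8922 [ 5.000e-02  6.322e+01 -5.838e+01] -0.0 0.00043687804542696246
c=0.06 lat=-0.34 above axis=-2.49
clk 16.3 Ftool [-0.29  0.57 -0.11] tcp [ 0.4838 -0.2104  0.0666] [ 1.7989e+02 -1.0000e-02  1.9700e+01]
clk 16.4 F tool [-0.3  -0.59 -0.31] tau tool [-0.004 -0.028 -0.044] tcp [ 0.4838 -0.2104  0.0665] [179.9  -0.   19.7] open 0.0602
```

View pics/w18.png

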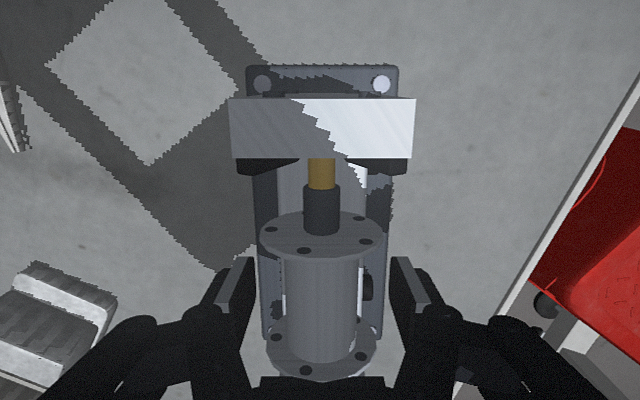

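Call:
apply_moves(increments=[[[0,0,-0.8,0,0,0,0.7],[0,0,-2,0,0,0,0.7],[0,0,-4,0,0,0,0.7],[0,0,-6.5,0,0,0,0.7],[0,0,-9,0,0,0,0.7],[0,0,-12,0,0,0,0.7],[0,0,-12,0,0,0,0.7],[0,0,-12,0,0,0,0.7]]])

```text
clock: 17.2
tool_pos: [0.4845, -0.2107, 0.1885]
ee_rot: [179.7, -0.1, 19.7]
contact_force: [0.1, -0.6, 0.0]
opening: 0.0594
```

```bash
python3 -c "
from fit import *
from scipy.spatial.transform import Rotation as R
for n,b in (('scene',(150,280,170,300)),('side',(110,230,220,340)),('wrist',(0,400,0,640))):
    c=snap(n); k=4.5 if n!='wrist' else 1
    cv2.imwrite(f'pics/{n}19.png',cv2.resize(c['img'][b[0]:b[1],b[2]:b[3],::-1],None,fx=k,fy=k))
"
```

```text
(no output)
```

View pics/scene19.png

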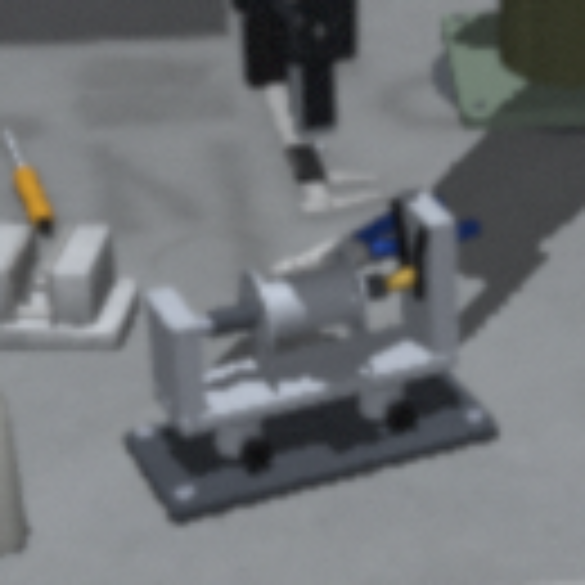

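View pics/side19.png

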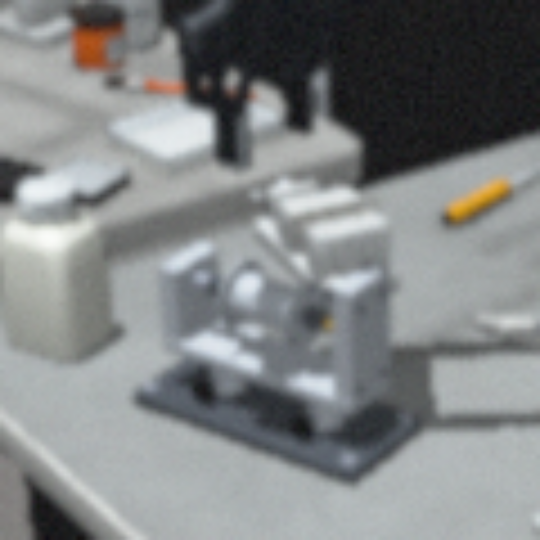

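View pics/wrist19.png

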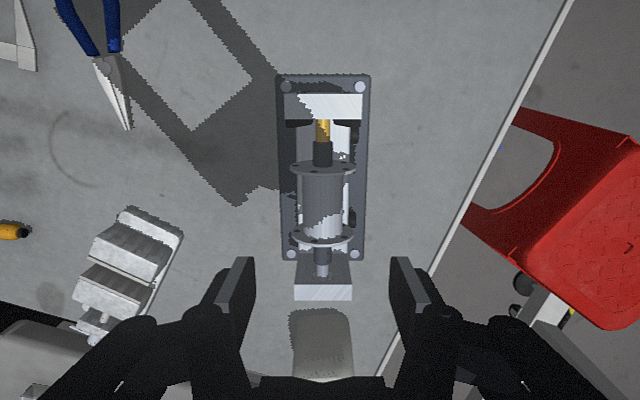

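Run:
```python
from fit import *
from scipy.spatial.transform import Rotation as R
c=dict(np.load('last_wrist.npz')); c['rotation']=R.from_euler('xyz',c['rotation'],degrees=True).as_matrix()
P=cloud(c).reshape(-1,3);P=P[np.isfinite(P[:,0])]
Q=loc(P,.4848,-.2106,np.radians(109.7)); m=(abs(Q[:,0])<.055)&(abs(Q[:,1])<.027)&(Q[:,2]>.075)&(Q[:,2]<.115)
q=Q[m]
def g(v):
    a=np.array([1,v[3],v[4]]);a/=np.linalg.norm(a); d=q-v[:3]; x=d@a; rr=np.linalg.norm(d-x[:,None]*a,axis=1); pp=np.stack([x,rr,0*rr],1)
    return np.min([cyl(pp,-.024,.024,.015),cyl(pp,.024,.0265,.024),cyl(pp,-.0265,-.024,.024),cyl(pp,-.05,.044,.007),cyl(pp,-.06,.06,.005)],axis=0)
r=least_squares(g,[0,0,.085,0,0],loss='soft_l1',f_scale=.001);print(len(q),(r.x[:3]*1e3).round(2),r.x[3:].round(4),np.median(abs(g(r.x))))
robot.sign_off(); print(robot.read_state()['clock'])
```

```text
4952 [ 1.67  1.46 84.56] [-0.0029 -0.0014] 0.000258213227848577
the job is handed in; nothing more can be done
the job is handed in; nothing more can be done
```

The spool is mounted in the stand with the brass end in the tall cheek's cup and the pin in the low cheek's cup. The gripper is open and clear, and I handed the job in just after 17 s on the robot's clock. No verdict is reported back.

I gripped the barrel, lifted the spindle out of the rest and set the brass nose in the channel about 31 mm above the cups. I pushed the spring in about 18 mm, with roughly 10–11 N measured on the tool. I then slid it down past the low cheek, where the plunger sprang into its cup, and backed off until the pin bottomed.

**Last checks:**
- **Position right after release:** measured against the tall cheek with the wrist camera, the centre was 0.06 mm along and 0.3 mm across from the stand's middle. The cup bottoms then put the plunger about 2 mm in.
- **Height and tilt:** the centre sat about 84.5 mm above the table. It was level within about 0.003 rad, both measured after I withdrew.
- **Force:** the highest reading I took was 11.1 N along the spindle, about 12 N in all. I only sampled it between moves.

**One check disagreed:** a final fit, using my first long-range estimate of where the stand is, put the centre 1.7 mm along and 1.5 mm across. The 1.7 mm is just over the +1.5 mm limit. That estimate is only good to about 2 mm, so I trusted the close-range measurement, which sees the spool and the cheek in the same picture.

I never measured the bystanders afterwards. Nothing the arm did went near them, and the bottle looks undisturbed in the last pictures.

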